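# Restock the pull-out topping rail

## Robot

A 6-joint arm with a two-finger parallel gripper is mounted at the origin on a cart in front of the work surface, level with it; the furniture and walls round the work are solid. World frame = base frame: x ahead of the robot, y to its left, z up, the work surface at z = 0. Lengths are in m, angles in rad, forces in N, time in s.
With the tool pointing down it reaches from about 0.3 to 1 m from the base axis. Payload 5.1 kg.
Tool frame: the origin (TCP) lies midway between the tips of the shut fingers; the grasp point (between the pads) lies 19 mm behind it (manip.hold_point_z is the distance from the TCP to the grasp point, in m); z points along the fingers, y is the line along which they close (so a half turn about z gives the same grasp; the last joint's range is limited). The gripper opens to 95 mm and grips with 3 to 60 N. Pads are 20 mm wide; open, the fingers measure 119 mm over their backs; the gripper's body (75 mm by 180 mm) begins 59 mm behind the grasp point.
Start: joints at [-1.364, 0.124, 1.65, -0, 1.367, -0.083], TCP at [0.186, -0.623, 0.215] pointing down, gripper open.
Joint ranges: [-2.61, 2.61], [-1.02, 2.33], [0.03, 2.71], [-1.35, 4.49], [0.32, 2.68], [-2.91, 2.91]. Speed limits (rad/s): [2.57, 2.57, 3.14, 3.14, 3.14, 3.14].

## Interface

Orientations are given as a unit quaternion [w, x, y, z].
In Python, from station import status, viewer, manip gives the robot as it stands.
- The arm moves only by the tool apply_moves, never from a script. Its argument "rows" is a list of rows, each an object of numbers: "tx", "ty", "tz": the shift along the tool's x, y, z in m; "yaw": the turn about the tool's z in rad; "fingers": the opening, from 0 (shut) to 1 (fully open). A call has 1 to 12 rows; each row is the pose to reach, as a shift and turn from the pose commanded when the call began, along the tool's axes at that moment; what a row does not reach only later rows make up. A row lasts 1/8 s, in which the tool goes at most 62.5 mm and 10.7 degrees, less where a joint would pass 70% of its speed; a pose out of reach is approached as far as the arm can. A call with a gripper value outside its range is refused whole. The fingers move at their own pace and stop on an object; "squeeze" is the grip in N (left out, the last holds). Time passes only in rows, so rows that repeat a pose let the fingers close. It gives the time, the measured TCP pose, the force, the opening and the grip force at its end, in the units of the state.
- status.observe(): the state, without advancing time (a new reading comes with each control period).
- viewer.get_image(name): name is "side" or "top"; returns the picture (400x640x3 uint8, red, green, blue); there is no depth.
- viewer.camera_params(name): a dict with "fx", "fy", "cx", "cy" (pixels), "cam_to_world" (4x4, takes a point from camera to world coordinates). Camera axes: x right, y down, z forward; pixel columns grow to the right and rows downward; lengths in m; the calibration is good to about 2 mm. A picture is of the moment at which its call begins. camera_params takes no time and is no camera call.
- manip.job_done(): hands the job in; it is judged then, once.
The state is a dict: "time_s": time; "q": joint angles; "qd": joint speeds; "joint_torque": joint torques, N m; "ee_pos": TCP position; "orientation": TCP orientation; "ft_force": force on the tool from outside, world axes, zero at the start; "wrist_torque": the same for the moment, N m; "width": opening from 0.0 (shut) to 1.0 (fully open); "gripper_force": force on a finger pad.
Only numpy, scipy, OpenCV 4.12 (cv2) and the standard library are available. Lean on these libraries where they do the work, as an engineer would, in place of code of your own. Each camera call takes 0.05 s, during which the arm holds its last target. There are 200 camera calls.

## Task

Restock the pull-out topping rail: flip its red-ball cam lever to free it, pull the rail fully out by its black handle and lock it there with the lever, then lift every topping pot off the supply rack, over the end stop, and hang it upright on the pulled-out rail. With all pots hung, free the rail again, push it fully home under the clear guard, and flip the lever back to locked.

Things in the scene. Friction and masses are not known exactly. Their poses are not given: they have to be found in the camera images.
- supply_mid (a point): middle of the supply rack's rail (fixed, grey foot 110 x 300 mm), level with the tops of its bars, 110 mm above the table. y runs along the rail, x across. Two steel bars 8 mm wide with 62 mm between them; pots hang between the bars by their collars. End plates (end stops) 90 mm wide, 8 mm thick, at y = +-138 mm rise 18 mm above the bars.
- rail_mid (a point): middle of the pull-out rail (moves with it), level with the tops of its bars, 110 mm above the table. y along the rail, x across it, towards home. Bars as on the supply rack, 62 mm apart; end stops at y = +-125 mm, 18 mm above the bars. Holds three pots, e.g. at y = -78, 0, +78 mm. Home, it lies under a clear guard roof (180 to 185 mm up, from 25 mm in front of this point).
- pull_rail (a joint): travel of the pull-out rail in m: 0 fully home (under the guard), 0.15 fully out (towards the robot). Slides with about 2.5 N of friction and stays where it is left.
- handle (a point): middle of the pull-out rail's black handle bar: 14 mm thick, 100 mm long along the rail's y axis, 135 mm above the table; 100 mm in front of the rail's middle. Axes as rail_mid.
- cam_lever (a joint): cam lever angle in rad: 0 locked (leaning 0.6 rad towards the rail), 1.2 free (leaning 0.6 rad outward). Stays where it is left; about 2 N at the ball moves it. Below about 0.4 its cam sits in a notch of the rail's side bar and holds the rail; it reaches 0 only with the rail fully home or fully out (to within 3 mm), where the notches are.
- lever_ball (a point): centre of the red ball on the lever's end, 24 mm across, 90 mm from the pivot; the lever's rod is 10 mm thick.
- lever_pivot (a point): pivot of the cam lever, 50 mm above the table, fixed on the pull-out unit. x is the hinge axis (along the rail's slide, pointing home); the lever swings in the y-z plane: +y towards the rail, z up. Ball centre = pivot + 90 mm x (sin(0.6 - q) along y, cos(0.6 - q) along z), q the lever angle.
- pot_1_centre (a point): white topping pot, steel lid, upright blue knob; this point is half-way up on its axis (z up), 61 mm above its underside. 122 mm tall, 0.15 to 0.3 kg. The knob, 22 mm across and 41 mm tall, has its middle 41 mm above this point; the underside of the collar by which it hangs is 9 mm above it. Starts hanging on the supply rack. May be absent (None).
- pot_2_centre (a point): white topping pot, steel lid, upright blue knob; this point is half-way up on its axis (z up), 61 mm above its underside. 122 mm tall, 0.15 to 0.3 kg. The knob, 22 mm across and 41 mm tall, has its middle 41 mm above this point; the underside of the collar by which it hangs is 9 mm above it. Starts hanging on the supply rack. May be absent (None).
- pot_3_centre (a point): white topping pot, steel lid, upright blue knob; this point is half-way up on its axis (z up), 61 mm above its underside. 122 mm tall, 0.15 to 0.3 kg. The knob, 22 mm across and 41 mm tall, has its middle 41 mm above this point; the underside of the collar by which it hangs is 9 mm above it. Starts hanging on the supply rack. May be absent (None).
- pot_1: the same pot, origin at the centre of its underside, z up its axis. Heights from there: body 46 mm across at the bottom, 54 mm from 50 to 70 mm; collar 72 mm across, 70 to 76 mm; lid 64 mm across, to 81 mm; knob 22 mm across, 81 to 122 mm. Its underside hangs 40 mm above the table.
- pot_2: the same pot, origin at the centre of its underside, z up its axis. Heights from there: body 46 mm across at the bottom, 54 mm from 50 to 70 mm; collar 72 mm across, 70 to 76 mm; lid 64 mm across, to 81 mm; knob 22 mm across, 81 to 122 mm. Its underside hangs 40 mm above the table.
- pot_3: the same pot, origin at the centre of its underside, z up its axis. Heights from there: body 46 mm across at the bottom, 54 mm from 50 to 70 mm; collar 72 mm across, 70 to 76 mm; lid 64 mm across, to 81 mm; knob 22 mm across, 81 to 122 mm. Its underside hangs 40 mm above the table.
Mind the look-alikes: they are no part of the job. Leave any green look-alike of the pot_2 alone. Leave any turquoise or yellow look-alike of the pot_1 alone.

How it is judged:
On the way, in this order (a step that is already met when the one before it is completed fails the run):
1. the rail is freed and pulled fully out (value of joint pull_rail above 0.14 m and value of joint cam_lever above 0.4 rad), for 0.2 s.
2. the lever is locked with the rail out (value of joint pull_rail above 0.14 m and value of joint cam_lever below 0.2 rad), for 0.2 s.
3. every pot hangs upright on the locked, pulled-out rail, let go (all of step 2 and x of pot_1_centre in the frame of rail_mid between -0.01 and 0.01 m and y of pot_1_centre in the frame of rail_mid between -0.095 and 0.095 m and z of pot_1_centre in the frame of rail_mid between -0.015 and -0.004 m and angle between each of pot_1_centre, pot_2_centre, pot_3_centre's own z axis and vertical below 0.15 rad and linear speed of each of pot_1, pot_2, pot_3 below 0.03 m/s and contact force between each of pot_1, pot_2, pot_3 and the fingers below 0.1 N and x of pot_2_centre in the frame of rail_mid between -0.01 and 0.01 m and y of pot_2_centre in the frame of rail_mid between -0.095 and 0.095 m and z of pot_2_centre in the frame of rail_mid between -0.015 and -0.004 m and x of pot_3_centre in the frame of rail_mid between -0.01 and 0.01 m and y of pot_3_centre in the frame of rail_mid between -0.095 and 0.095 m and z of pot_3_centre in the frame of rail_mid between -0.015 and -0.004 m), for 0.2 s.
4. the rail is freed and pushed fully home (value of joint pull_rail below 0.01 m and value of joint cam_lever above 0.4 rad), for 0.2 s.
At the end, for the whole second after the job is handed in: The rail is home (within 10 mm) and its lever locked (below 0.2 rad); every pot hangs between the bars of the pull-out rail by its collar (within 10 mm across, between the end stops, at hanging height within about 5 mm), upright within 0.15 rad, still and let go (value of joint pull_rail below 0.01 m and value of joint cam_lever below 0.2 rad and x of pot_1_centre in the frame of rail_mid between -0.01 and 0.01 m and y of pot_1_centre in the frame of rail_mid between -0.095 and 0.095 m and z of pot_1_centre in the frame of rail_mid between -0.015 and -0.004 m and angle between each of pot_1_centre, pot_2_centre, pot_3_centre's own z axis and vertical below 0.15 rad and linear speed of each of pot_1, pot_2, pot_3 below 0.03 m/s and contact force between each of pot_1, pot_2, pot_3 and the fingers below 0.1 N and x of pot_2_centre in the frame of rail_mid between -0.01 and 0.01 m and y of pot_2_centre in the frame of rail_mid between -0.095 and 0.095 m and z of pot_2_centre in the frame of rail_mid between -0.015 and -0.004 m and x of pot_3_centre in the frame of rail_mid between -0.01 and 0.01 m and y of pot_3_centre in the frame of rail_mid between -0.095 and 0.095 m and z of pot_3_centre in the frame of rail_mid between -0.015 and -0.004 m); the robot touches nothing.
Of pot_1, pot_2, pot_3 only 2 to 3 are there at a start; the rules pass over those that are not, and their reading is None.
At some moment in a run one of pot_1, pot_2, pot_3 may be knocked a few centimetres aside while the robot is not near it.
Once in a run the grip may slacken for a moment while it holds something.
It also fails if it takes over 210 s, if anything falls off the work surface, if the arm or the gripper's body presses on something with over 40 N, if the wrist force passes 120 N, or if a joint passes its speed limit or range.

## Working session

There is one attempt and no reset: what is moved stays moved. The work goes in short steps, Python scripts to look and compute and a tool call to move; the robot and the scene stay as the last step left them, time stands still between calls to the robot, and variables do not carry over. Pictures are saved under pics/ and viewed, at most 14 in all, crops included, and the job is handed in when it is done.

Besides the shell and the picture viewer there is one more tool, called by a JSON object that holds its "method" and its "body", one argument or row to a line. apply_moves: Moves the arm, as the interface text tells. Its arguments: {"type":"object","properties":{"rows":{"type":"array"},"squeeze":{"type":"number"}},"required":["rows"]}

```bash
ls; mkdir -p pics
cat > h.py <<'E'
import numpy as np, cv2
from station import status, viewer, manip
def snap(n,f):
    im=viewer.get_image(n)[:,:,::-1].copy(); cv2.imwrite('pics/'+f,im); return im
def ray(n,u,v):
    p=viewer.camera_params(n); T=np.array(p['cam_to_world'])
    d=T[:3,:3]@np.array([(u-p['cx'])/p['fx'],(v-p['cy'])/p['fy'],1]); return T[:3,3],d
def at_z(n,u,v,z):
    o,d=ray(n,u,v); return o+d*(z-o[2])/d[2]
def proj(n,P):
    p=viewer.camera_params(n); T=np.array(p['cam_to_world'])
    c=T[:3,:3].T@(np.array(P)-T[:3,3]); return np.array([p['fx']*c[0]/c[2]+p['cx'],p['fy']*c[1]/c[2]+p['cy']])
def tri(a,b):
    (o1,d1),(o2,d2)=ray('top',*a),ray('side',*b)
    s=np.linalg.lstsq(np.c_[d1,-d2],o2-o1,rcond=None)[0]
    p,q=o1+d1*s[0],o2+d2*s[1]; return (p+q)/2,np.linalg.norm(p-q)
E
python3 - <<'E'
from h import *
np.set_printoptions(precision=3,suppress=True)
s=status.observe()
print(s)
for n in('top','side'):
    snap(n,n+'0.png'); p=viewer.camera_params(n); print(n,p['fx'],np.array(p['cam_to_world']))
E
```

```text
pics
{'time_s': 0.0, 'q': array([-1.364,  0.125,  1.652, -0.   ,  1.367, -0.083]), 'qd': array([ 0.001,  0.001,  0.001, -0.   ,  0.   ,  0.001]), 'joint_torque': array([ -0.001, -41.76 , -35.993,   0.077,   0.049,  -0.   ]), 'ee_pos': array([ 0.186, -0.622,  0.213]), 'orientation': array([-0.001,  0.99 ,  0.144, -0.   ]), 'ft_force': array([ 0.491, -1.075,  0.123]), 'wrist_torque': array([ 0.002,  0.036, -0.007]), 'gripper_force': 0.0, 'width': 1.0010154848404678}
top 485.3049662059467 [[ 0.02  -0.993  0.118  0.391]
 [-0.999 -0.023 -0.025  0.019]
 [ 0.028 -0.118 -0.993  1.19 ]
 [ 0.     0.     0.     1.   ]]
side 410.80348778486325 [[-0.975 -0.114  0.193  0.332]
 [-0.223  0.582 -0.782  0.814]
 [-0.023 -0.805 -0.593  0.722]
 [ 0.     0.     0.     1.   ]]
```

View pics/top0.png

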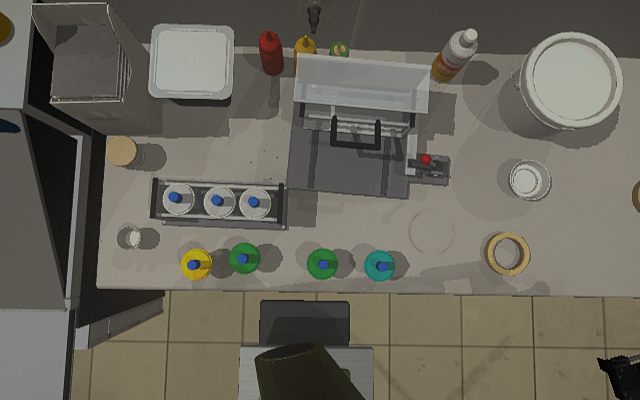

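View pics/side0.png

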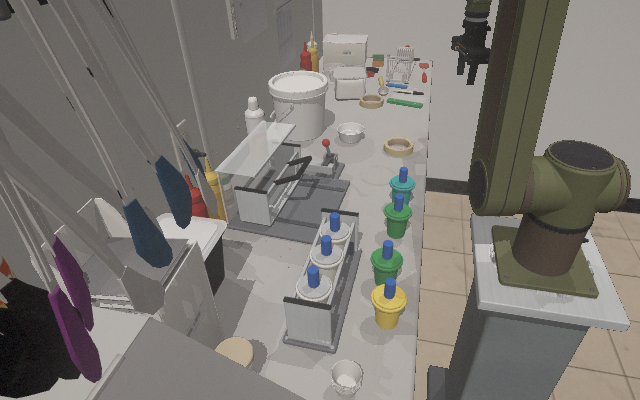

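Run:
```python
import cv2,numpy as np
t=cv2.imread('pics/top0.png'); s=cv2.imread('pics/side0.png')
a=cv2.resize(t[170:240,140:300],None,fx=5,fy=5,interpolation=2)[:, :800]
b=cv2.resize(t[50:210,280:460],(0,0),fx=3.3,fy=3.3,interpolation=2)
c=cv2.resize(s[120:350,220:370],(0,0),fx=2.6,fy=2.6,interpolation=2)
cv2.imwrite('pics/a.png',a)
o=np.zeros((600,800,3),'u1'); 
b=b[:528]; o[:b.shape[0],:b.shape[1]]=b; cv2.imwrite('pics/b.png',o[:528,:594]); cv2.imwrite('pics/c.png',c)
```

```text
(no output)
```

View pics/a.png

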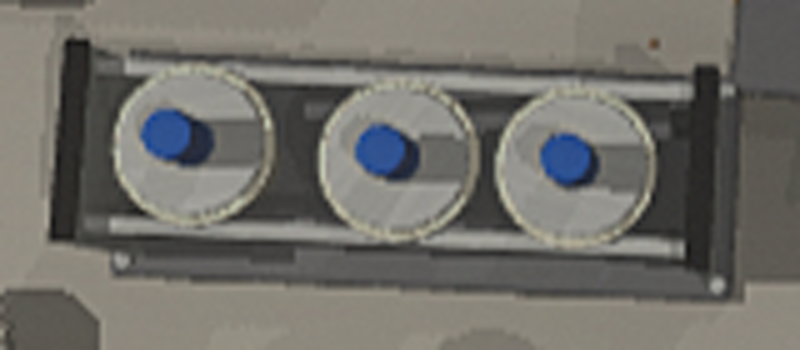

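View pics/b.png

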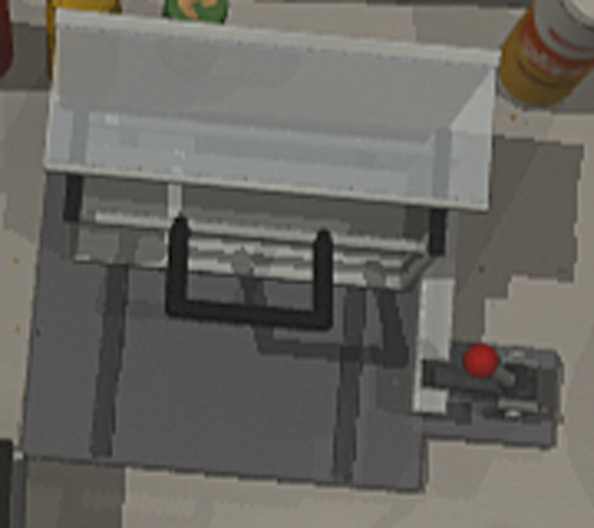

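View pics/c.png

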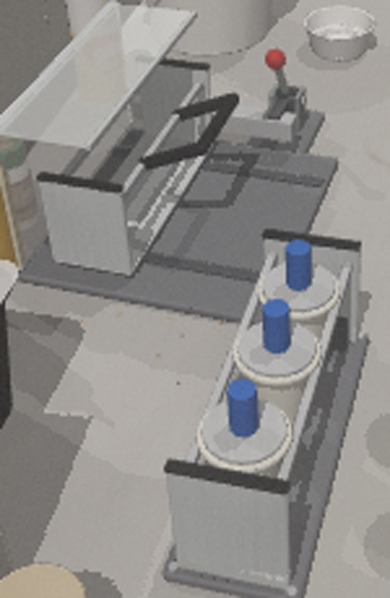

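Run:
```python
from h import *
np.set_printoptions(precision=4,suppress=True)
A=lambda u,v:(140+u/5,170+v/5)
B=lambda u,v:(280+u/3.3,50+v/3.3)
C=lambda u,v:(220+u/2.6,120+v/2.6)
for k,c,s in(((168,135),(194,146),(242,388)),((382,150),(398,160),(276,307)),((568,160),(576,167),(299,248))):
    print('pot',at_z('top',*A(*k),.160),at_z('top',*A(*c),.116), at_z('side',*C(*s),.160),tri(A(*k),C(*s)))
pl=[at_z('top',*A(*q),.128) for q in((77,40),(62,240),(708,67),(700,270))]
print('supply plates',pl, np.mean(pl,0))
d=(pl[2]+pl[3]-pl[0]-pl[1]);print('yaw supply axis',np.arctan2(d[1],d[0]),np.linalg.norm(d)/2)
print('ball',at_z('top',*B(480,360),.124),tri(B(480,360),C(276,60)))
h=[at_z('top',*B(*q),.142) for q in((170,305),(328,320))]
print('handle',h,np.mean(h,0),h[1]-h[0],np.arctan2(*(h[1]-h[0])[[1,0]]))
r=[at_z('top',*B(*q),.128) for q in((72,220),(437,255))]
print('rail plates front end',r,np.linalg.norm(r[1]-r[0]), np.arctan2(*(r[1]-r[0])[[1,0]]))
f=[at_z('top',*B(*q),.01) for q in((25,458),(420,490))]; print('foot',f,np.arctan2(*(f[1]-f[0])[[1,0]]))
```

```text
pot [0.4873 0.2902 0.16  ] [0.4869 0.2902 0.116 ] [0.4871 0.2913 0.16  ] (array([0.4874, 0.2904, 0.159 ]), np.float64(6.959126503218097e-05))
pot [0.483  0.1999 0.16  ] [0.4827 0.2004 0.116 ] [0.4822 0.2011 0.16  ] (array([0.4828, 0.2   , 0.159 ]), np.float64(0.0006265232551207421))
pot [0.4805 0.1211 0.16  ] [0.4814 0.1219 0.116 ] [0.4795 0.1246 0.16  ] (array([0.4805, 0.1214, 0.1573]), np.float64(0.00055443025504121))
supply plates [array([0.5312, 0.3404, 0.128 ]), array([0.4436, 0.3417, 0.128 ]), array([0.5258, 0.0643, 0.128 ]), array([0.4365, 0.0653, 0.128 ])] [0.4843 0.2029 0.128 ]
yaw supply axis -1.5933504499957942 0.2763617869044571
ball [ 0.5889 -0.2559  0.124 ] (array([ 0.5872, -0.2559,  0.1248]), np.float64(0.0029457044547146973))
handle [array([ 0.6175, -0.0434,  0.142 ]), array([ 0.6101, -0.1493,  0.142 ])] [ 0.6138 -0.0964  0.142 ] [-0.0075 -0.1058  0.    ] -1.6410745587620514
rail plates front end [array([0.6776, 0.0233, 0.128 ]), array([ 0.66  , -0.2259,  0.128 ])] 0.2498392858891713 -1.6412421841199556
foot [array([0.5279, 0.0544, 0.01  ]), array([ 0.5108, -0.2397,  0.01  ])] -1.6288910218279415
```

```bash
cat >> h.py <<'E'
from scipy.spatial.transform import Rotation as R
np.set_printoptions(precision=4,suppress=True)
YAW=-0.067
ex=np.array([np.cos(YAW),np.sin(YAW),0]); ey=np.array([-ex[1],ex[0],0])
HANDLE=np.array([.6138,-.0964,.135]); RAIL=HANDLE+.1*ex; BALL=np.array([.588,-.256,.124]); PIV=BALL-.0508*ey; PIV[2]=.05
def delta(P):
    s=status.observe(); w,x,y,z=s['orientation']; r=R.from_quat([x,y,z,w]); t=r.as_matrix()
    return t.T@(np.array(P)-s['ee_pos']), np.arctan2(t[1,0],t[0,0])-YAW
E
python3 - <<'E'
from h import *
P=BALL.copy();P[2]=.2
print(delta(P), PIV,RAIL,status.observe()['orientation'])
E
```

```text
(array([ 0.4903, -0.2361,  0.014 ]), np.float64(0.35676057280400525)) [ 0.5846 -0.3067  0.05  ] [ 0.7136 -0.1031  0.135 ] [-0.0009  0.9895  0.1444 -0.0001]
```

{"method": "apply_moves", "body": {
  "rows": [
    {"tx": 0.05, "ty": -0.024, "tz": 0, "yaw": 0.1, "fingers": 0.5},
    {"tx": 0.1, "ty": -0.048, "tz": 0, "yaw": 0.2, "fingers": 0.5},
    {"tx": 0.15, "ty": -0.072, "tz": 0, "yaw": 0.3, "fingers": 0.5},
    {"tx": 0.2, "ty": -0.096, "tz": 0, "yaw": 0.356, "fingers": 0.5},
    {"tx": 0.25, "ty": -0.12, "tz": 0, "yaw": 0.356, "fingers": 0.5},
    {"tx": 0.3, "ty": -0.144, "tz": 0, "yaw": 0.356, "fingers": 0.5},
    {"tx": 0.35, "ty": -0.168, "tz": 0, "yaw": 0.356, "fingers": 0.5},
    {"tx": 0.4, "ty": -0.192, "tz": 0, "yaw": 0.356, "fingers": 0.5},
    {"tx": 0.45, "ty": -0.216, "tz": 0, "yaw": 0.356, "fingers": 0.5},
    {"tx": 0.49, "ty": -0.236, "tz": 0.0, "yaw": 0.356, "fingers": 0.5},
    {"tx": 0.49, "ty": -0.236, "tz": 0.0, "yaw": 0.356, "fingers": 0.5},
    {"tx": 0.49, "ty": -0.236, "tz": 0.0, "yaw": 0.356, "fingers": 0.5}
  ]
}}

```text
time_s: 1.6
ee_pos: [0.5873, -0.2569, 0.214]
orientation: [-0.0, 0.999, -0.033, -0.001]
ft_force: [0.3, -0.3, -0.5]
width: 0.498
gripper_force: 0.0
```

Run:
```python
from h import *
P=BALL.copy();P[2]=.112
print(delta(P), status.observe()['ee_pos'])
a=snap('top','1t.png'); b=snap('side','1s.png')
o=np.vstack([cv2.resize(a[100:220,340:500],None,fx=2.5,fy=2.5),cv2.resize(b[70:190,270:430],None,fx=2.5,fy=2.5)])
cv2.imwrite('pics/1.png',o)
```

```text
(array([ 0.0008, -0.0009,  0.102 ]), np.float64(0.0009520636591005688)) [ 0.5873 -0.2569  0.214 ]
```

View pics/1.png

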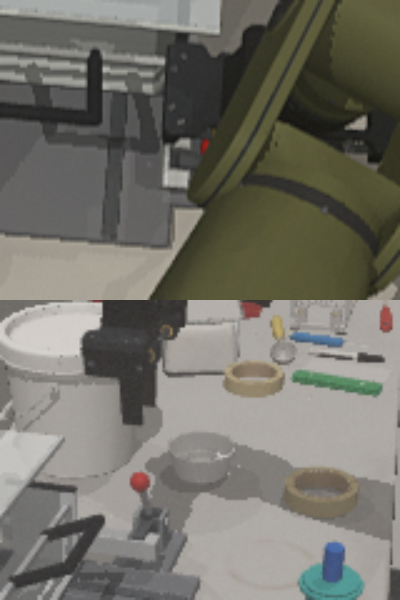

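{"method": "apply_moves", "body": {
  "rows": [
    {"tz": 0.05},
    {"tz": 0.09},
    {"tz": 0.102},
    {"tz": 0.102}
  ]
}}

```text
$.rows[0]: bad value
```

{"method": "apply_moves", "body": {
  "rows": [
    {"ty": 0.02},
    {"ty": 0.04},
    {"ty": 0.06},
    {"ty": 0.08},
    {"ty": 0.1},
    {"ty": 0.108},
    {"ty": 0.108}
  ]
}}

```text
$.rows[0]: bad value
```

Run:
```python
from h import *
b=snap('side','2s.png')
m=cv2.inRange(cv2.cvtColor(b,cv2.COLOR_BGR2HSV),(0,150,80),(6,255,255))
m[:100]=0;m[190:]=0;m[:,:270]=0;m[:,430:]=0
print(m.sum()/255,np.argwhere(m)[:,::-1].mean(0) if m.any() else 0)
for q in(0,.2,.4,.6,.8,1.,1.2): print(q,proj('side',PIV+.09*np.sin(.6-q)*ey+[0,0,.09*np.cos(.6-q)]))
```

```text
6.0 [325.5    140.6667]
0 [325.4318 143.1293]
0.2 [326.8522 138.1849]
0.4 [328.404 134.063]
0.6 [330.0129 130.9341]
0.8 [331.6052 128.9092]
1.0 [333.1123 128.039 ]
1.2 [334.4744 128.3176]
```

{"method": "apply_moves", "body": {
  "rows": [
    {"tx": 0, "ty": 0, "tz": 0.05, "yaw": 0, "fingers": 0.5},
    {"tx": 0, "ty": 0, "tz": 0.09, "yaw": 0, "fingers": 0.5},
    {"tx": 0, "ty": 0, "tz": 0.102, "yaw": 0, "fingers": 0.5},
    {"tx": 0, "ty": 0, "tz": 0.102, "yaw": 0, "fingers": 0.5}
  ]
}}

```text
time_s: 2.25
ee_pos: [0.5874, -0.2572, 0.1125]
orientation: [-0.0, 0.999, -0.034, -0.0]
ft_force: [-0.3, 0.7, 0.3]
width: 0.501
gripper_force: 0.0
```

{"method": "apply_moves", "body": {
  "rows": [
    {"tx": 0, "ty": 0.02, "tz": 0, "yaw": 0, "fingers": 0.5},
    {"tx": 0, "ty": 0.04, "tz": 0, "yaw": 0, "fingers": 0.5},
    {"tx": 0, "ty": 0.06, "tz": 0, "yaw": 0, "fingers": 0.5},
    {"tx": 0, "ty": 0.08, "tz": 0, "yaw": 0, "fingers": 0.5},
    {"tx": 0, "ty": 0.1, "tz": 0, "yaw": 0, "fingers": 0.5},
    {"tx": 0, "ty": 0.108, "tz": 0, "yaw": 0, "fingers": 0.5},
    {"tx": 0, "ty": 0.108, "tz": 0, "yaw": 0, "fingers": 0.5}
  ]
}}

```text
time_s: 3.12
ee_pos: [0.5803, -0.3616, 0.1121]
orientation: [-0.004, 0.999, -0.033, -0.001]
ft_force: [-0.4, 12.9, 5.6]
width: 0.501
gripper_force: 6.4
```

{"method": "apply_moves", "body": {
  "rows": [
    {"tx": 0, "ty": -0.01, "tz": 0, "yaw": 0, "fingers": 0.5},
    {"tx": 0, "ty": -0.01, "tz": -0.05, "yaw": 0, "fingers": 0.5},
    {"tx": 0, "ty": -0.01, "tz": -0.1, "yaw": 0, "fingers": 0},
    {"tx": 0, "ty": -0.06, "tz": -0.1, "yaw": 0, "fingers": 0},
    {"tx": 0, "ty": -0.12, "tz": -0.1, "yaw": 0, "fingers": 0},
    {"tx": 0, "ty": -0.18, "tz": -0.1, "yaw": 0, "fingers": 0},
    {"tx": 0, "ty": -0.2, "tz": -0.1, "yaw": 0, "fingers": 0},
    {"tx": 0, "ty": -0.2, "tz": -0.1, "yaw": 0, "fingers": 0}
  ]
}}

```text
time_s: 4.12
ee_pos: [0.5941, -0.1647, 0.2127]
orientation: [0.001, 0.999, -0.032, 0.0]
ft_force: [0.1, -0.5, 0.4]
width: 0.009
gripper_force: 0.0
```

```bash
cat >> h.py <<'E'
def lever(f):
    b=snap('side',f)
    m=cv2.inRange(cv2.cvtColor(b,cv2.COLOR_BGR2HSV),(0,150,60),(6,255,255))
    m[:100]=0;m[190:]=0;m[:,:270]=0;m[:,430:]=0
    print('red',m.sum()/255,np.argwhere(m)[:,::-1].mean(0) if m.any() else 0, '(locked 325.4,143.1; .4 328.4,134; 1.2 334.5,128.3)')
    return b
E
python3 - <<'E'
from h import *
lever('2s.png')
P=HANDLE+.021*ex; P[2]=.2
print(delta(P))
E
```

```text
red 0.0 0 (locked 325.4,143.1; .4 328.4,134; 1.2 334.5,128.3)
(array([ 0.0361, -0.0705,  0.0126]), np.float64(0.001188664655596347))
```

{"method": "apply_moves", "body": {
  "rows": [
    {"tx": 0.03, "ty": -0.05, "tz": 0, "yaw": 0, "fingers": 0},
    {"tx": 0.041, "ty": -0.07, "tz": 0, "yaw": 0, "fingers": 0},
    {"tx": 0.041, "ty": -0.07, "tz": 0, "yaw": 0, "fingers": 0},
    {"tx": 0.041, "ty": -0.07, "tz": 0.05, "yaw": 0, "fingers": 0},
    {"tx": 0.041, "ty": -0.07, "tz": 0.09, "yaw": 0, "fingers": 0},
    {"tx": 0.041, "ty": -0.07, "tz": 0.092, "yaw": 0, "fingers": 0},
    {"tx": 0.02, "ty": -0.07, "tz": 0.092, "yaw": 0, "fingers": 0},
    {"tx": 0.0, "ty": -0.07, "tz": 0.092, "yaw": 0, "fingers": 0},
    {"tx": 0.0, "ty": -0.07, "tz": 0.092, "yaw": 0, "fingers": 0}
  ]
}}

```text
time_s: 5.3
ee_pos: [0.5988, -0.0962, 0.1229]
orientation: [0.001, 0.999, -0.034, 0.001]
ft_force: [-0.5, -0.3, 0.2]
width: 0.003
gripper_force: 0.0
```

Run:
```python
from h import *
b=lever('3s.png')
cv2.imwrite('pics/3.png',cv2.resize(b[60:260,200:440],None,fx=3,fy=3))
P=HANDLE+.017*ex; P[2]=.12
print(delta(P))
```

```text
red 0.0 0 (locked 325.4,143.1; .4 328.4,134; 1.2 334.5,128.3)
(array([ 0.0314, -0.0007,  0.003 ]), np.float64(-0.00018176133180626552))
```

View pics/3.png

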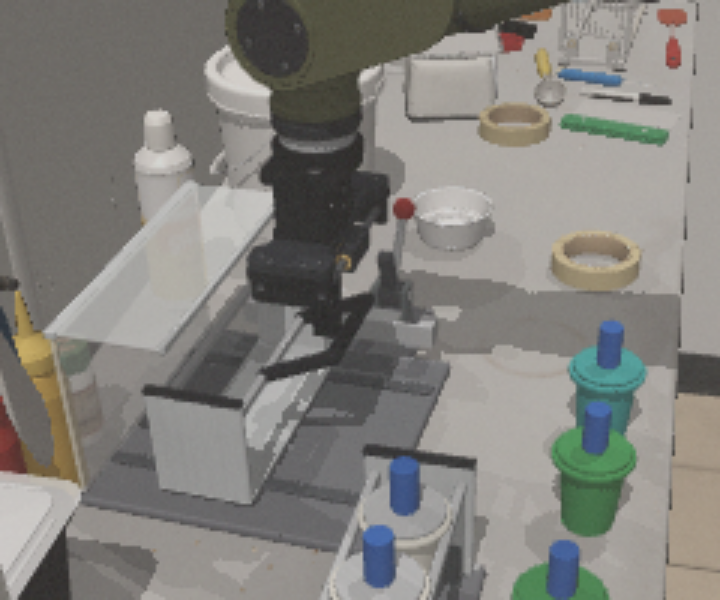

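{"method": "apply_moves", "body": {
  "rows": [
    {"tx": -0.025, "ty": 0, "tz": 0, "yaw": 0, "fingers": 0},
    {"tx": -0.05, "ty": 0, "tz": 0, "yaw": 0, "fingers": 0},
    {"tx": -0.075, "ty": 0, "tz": 0, "yaw": 0, "fingers": 0},
    {"tx": -0.1, "ty": 0, "tz": 0, "yaw": 0, "fingers": 0},
    {"tx": -0.115, "ty": 0, "tz": 0, "yaw": 0, "fingers": 0},
    {"tx": -0.12, "ty": 0, "tz": 0, "yaw": 0, "fingers": 0},
    {"tx": -0.124, "ty": 0, "tz": 0, "yaw": 0, "fingers": 0},
    {"tx": -0.124, "ty": 0, "tz": 0, "yaw": 0, "fingers": 0}
  ]
}}

```text
time_s: 6.35
ee_pos: [0.4822, -0.0879, 0.1229]
orientation: [0.001, 0.999, -0.034, 0.01]
ft_force: [22.3, -2.3, -11.0]
width: 0.006
gripper_force: 11.4
```

Run:
```python
from h import *
P=HANDLE+(.017-.15)*ex; P[2]=.12
print(delta(P))
```

```text
(array([-0.0012, -0.0004,  0.0029]), np.float64(-0.00013761813457488503))
```

Run:
```python
from h import *
P=PIV-.0508*ey; P[2]=.112
print(P,delta(P))
```

```text
[ 0.5812 -0.3574  0.112 ] (array([0.1166, 0.2622, 0.0136]), np.float64(-0.00013761813457488503))
```

{"method": "apply_moves", "body": {
  "rows": [
    {"tx": 0.014, "ty": 0, "tz": 0, "yaw": 0, "fingers": 0},
    {"tx": 0.016, "ty": 0, "tz": -0.05, "yaw": 0, "fingers": 0},
    {"tx": 0.016, "ty": 0, "tz": -0.09, "yaw": 0, "fingers": 0},
    {"tx": 0.05, "ty": 0.05, "tz": -0.09, "yaw": 0, "fingers": 0.5},
    {"tx": 0.07, "ty": 0.1, "tz": -0.09, "yaw": 0, "fingers": 0.5},
    {"tx": 0.09, "ty": 0.15, "tz": -0.09, "yaw": 0, "fingers": 0.5},
    {"tx": 0.11, "ty": 0.2, "tz": -0.09, "yaw": 0, "fingers": 0.5},
    {"tx": 0.123, "ty": 0.25, "tz": -0.09, "yaw": 0, "fingers": 0.5},
    {"tx": 0.123, "ty": 0.262, "tz": -0.09, "yaw": 0, "fingers": 0.5},
    {"tx": 0.123, "ty": 0.262, "tz": -0.09, "yaw": 0, "fingers": 0.5}
  ]
}}

```text
time_s: 7.6
ee_pos: [0.5798, -0.3566, 0.2097]
orientation: [-0.001, 0.999, -0.034, -0.001]
ft_force: [0.0, 0.5, 0.9]
width: 0.499
gripper_force: 0.0
```

Run:
```python
from h import *
P=PIV-.0508*ey; P[2]=.112
print(P,delta(P))
```

```text
[ 0.5812 -0.3574  0.112 ] (array([0.0016, 0.0008, 0.0977]), np.float64(-0.0002890372798447227))
```

{"method": "apply_moves", "body": {
  "rows": [
    {"tx": 0, "ty": 0, "tz": 0.05, "yaw": 0, "fingers": 0.5},
    {"tx": 0, "ty": 0, "tz": 0.09, "yaw": 0, "fingers": 0.5},
    {"tx": 0, "ty": 0, "tz": 0.097, "yaw": 0, "fingers": 0.5},
    {"tx": 0, "ty": 0, "tz": 0.097, "yaw": 0, "fingers": 0.5},
    {"tx": 0, "ty": -0.025, "tz": 0.097, "yaw": 0, "fingers": 0.5},
    {"tx": 0, "ty": -0.05, "tz": 0.097, "yaw": 0, "fingers": 0.5},
    {"tx": 0, "ty": -0.075, "tz": 0.097, "yaw": 0, "fingers": 0.5},
    {"tx": 0, "ty": -0.1, "tz": 0.097, "yaw": 0, "fingers": 0.5},
    {"tx": 0, "ty": -0.11, "tz": 0.097, "yaw": 0, "fingers": 0.5},
    {"tx": 0, "ty": -0.115, "tz": 0.097, "yaw": 0, "fingers": 0.5},
    {"tx": 0, "ty": -0.115, "tz": 0.097, "yaw": 0, "fingers": 0.5}
  ]
}}

```text
time_s: 8.98
ee_pos: [0.5873, -0.2533, 0.1152]
orientation: [0.013, 0.999, -0.032, 0.001]
ft_force: [-1.8, -38.7, -4.8]
width: 0.495
gripper_force: 18.8
```

{"method": "apply_moves", "body": {
  "rows": [
    {"tx": 0, "ty": 0.015, "tz": 0, "yaw": 0, "fingers": 0.5},
    {"tx": 0, "ty": 0.015, "tz": -0.05, "yaw": 0, "fingers": 0.5},
    {"tx": 0, "ty": 0.015, "tz": -0.1, "yaw": 0, "fingers": 0.5},
    {"tx": -0.02, "ty": -0.04, "tz": -0.1, "yaw": 0, "fingers": 0.5},
    {"tx": -0.04, "ty": -0.09, "tz": -0.1, "yaw": 0, "fingers": 0.5},
    {"tx": -0.06, "ty": -0.14, "tz": -0.1, "yaw": 0, "fingers": 0.5},
    {"tx": -0.08, "ty": -0.19, "tz": -0.1, "yaw": 0, "fingers": 0.5},
    {"tx": -0.1, "ty": -0.24, "tz": -0.1, "yaw": 0, "fingers": 0.5},
    {"tx": -0.12, "ty": -0.29, "tz": -0.1, "yaw": 0, "fingers": 0.5},
    {"tx": -0.13, "ty": -0.34, "tz": -0.1, "yaw": 0, "fingers": 0.5},
    {"tx": -0.13, "ty": -0.365, "tz": -0.1, "yaw": 0, "fingers": 0.5},
    {"tx": -0.13, "ty": -0.365, "tz": -0.1, "yaw": 0, "fingers": 0.5}
  ]
}}

```text
time_s: 10.48
ee_pos: [0.4806, 0.1336, 0.2128]
orientation: [-0.0, 1.0, -0.031, -0.001]
ft_force: [-0.3, -1.1, -0.0]
width: 0.501
gripper_force: 0.0
```

Run:
```python
from h import *
b=lever('4s.png');a=snap('top','4t.png')
cv2.imwrite('pics/4.png',np.vstack([cv2.resize(b[90:340,200:440],None,fx=1.6,fy=1.2)[:300],cv2.resize(a[90:240,210:450],None,fx=1.6,fy=1.6)[:240]]) if 0 else cv2.resize(np.hstack([b[90:340,200:440],a[40:290,140:460]]),None,fx=1.4,fy=1.4))
print(delta([.4805,.1213,.128]))
```

```text
red 0.0 0 (locked 325.4,143.1; .4 328.4,134; 1.2 334.5,128.3)
(array([0.    , 0.0103, 0.085 ]), np.float64(0.0019633783936622573))
```

View pics/4.png

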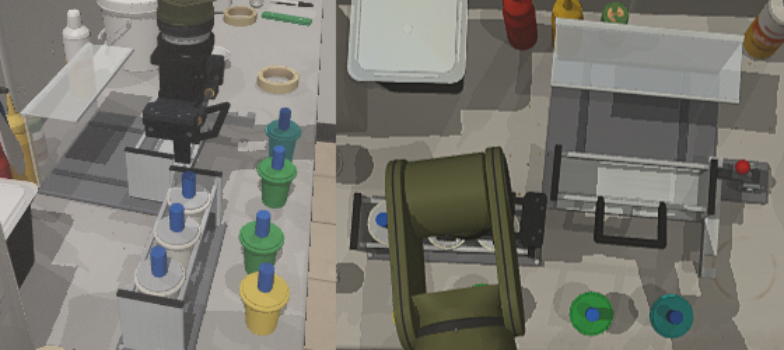

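Run:
```python
from h import *
for f in('top0','4t'):
    b=cv2.imread(f'pics/{f}.png')
    m=cv2.inRange(cv2.cvtColor(b,cv2.COLOR_BGR2HSV),(0,150,60),(6,255,255)); m[:130]=0;m[190:]=0;m[:,:400]=0;m[:,460:]=0
    c=np.argwhere(m)[:,::-1].mean(0); print(c,m.sum()/255)
for q in(0,.1,.2,.3,.4): print(q,proj('top',PIV+.09*np.sin(.6-q)*ey+[0,0,.09*np.cos(.6-q)]))
a=cv2.imread('pics/4t.png'); cv2.imwrite('pics/4c.png',cv2.resize(a[135:230,275:460],None,fx=4,fy=4,interpolation=2))
```

```text
[425.0617 158.6296] 81.0
[429.9634 158.7439] 82.0
0 [425.5064 159.448 ]
0.1 [429.4517 159.388 ]
0.2 [433.5263 159.4077]
0.3 [437.6813 159.5077]
0.4 [441.8662 159.6874]
```

View pics/4c.png

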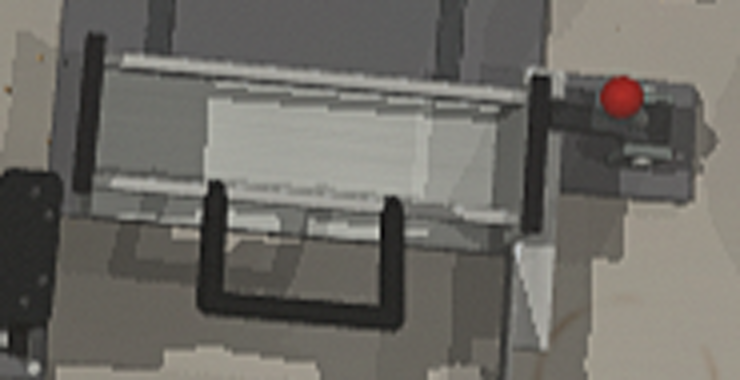

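Run:
```python
from h import *
D=lambda u,v:(275+u/4,135+v/4)
pl=np.array([at_z('top',*D(*q),.128) for q in((95,35),(82,190),(540,78),(533,232))])
m=pl.mean(0); d=(pl[0]+pl[1]-pl[2]-pl[3])/2; print(pl,m,np.linalg.norm(d),np.arctan2(d[1],d[0])-np.pi/2)
h=np.array([at_z('top',*D(*q),.142) for q in((201,305),(402,322))]);print(h.mean(0),h.mean(0)+.1*ex)
print('expected',RAIL-.15*ex)
```

```text
[[ 0.6156  0.0287  0.128 ]
 [ 0.5285  0.0338  0.128 ]
 [ 0.5977 -0.2202  0.128 ]
 [ 0.511  -0.2161  0.128 ]] [ 0.5632 -0.0935  0.128 ] 0.25001211219559066 -0.07104997633821308
[ 0.4621 -0.0869  0.142 ] [ 0.5619 -0.0936  0.142 ]
expected [ 0.5639 -0.0931  0.135 ]
```

{"method": "apply_moves", "body": {
  "rows": [
    {"tx": 0, "ty": 0.01, "tz": 0, "yaw": 0, "fingers": 0.5},
    {"tx": 0, "ty": 0.01, "tz": 0.05, "yaw": 0, "fingers": 0.5},
    {"tx": 0, "ty": 0.01, "tz": 0.08, "yaw": 0, "fingers": 0.5},
    {"tx": 0, "ty": 0.01, "tz": 0.085, "yaw": 0, "fingers": 0.5},
    {"tx": 0, "ty": 0.01, "tz": 0.085, "yaw": 0, "fingers": 0.2},
    {"tx": 0, "ty": 0.01, "tz": 0.085, "yaw": 0, "fingers": 0.0},
    {"tx": 0, "ty": 0.01, "tz": 0.085, "yaw": 0, "fingers": 0.0},
    {"tx": 0, "ty": 0.01, "tz": 0.085, "yaw": 0, "fingers": 0.0}
  ],
  "squeeze": 40
}}

```text
time_s: 11.58
ee_pos: [0.4827, 0.1215, 0.1303]
orientation: [-0.0, 0.999, -0.033, 0.001]
ft_force: [0.4, 0.8, 4.1]
width: 0.227
gripper_force: 40.0
```

{"method": "apply_moves", "body": {
  "rows": [
    {"tx": 0, "ty": 0, "tz": -0.03, "yaw": 0, "fingers": 0.0},
    {"tx": 0, "ty": 0, "tz": -0.07, "yaw": 0, "fingers": 0.0},
    {"tx": 0, "ty": 0, "tz": -0.11, "yaw": 0, "fingers": 0.0},
    {"tx": 0, "ty": 0, "tz": -0.125, "yaw": 0, "fingers": 0.0},
    {"tx": 0, "ty": 0, "tz": -0.125, "yaw": 0, "fingers": 0.0}
  ]
}}

```text
time_s: 12.2
ee_pos: [0.4818, 0.1212, 0.2539]
orientation: [-0.0, 0.999, -0.033, 0.001]
ft_force: [-0.5, 0.6, -3.6]
width: 0.224
gripper_force: 40.0
```

```bash
cat >> h.py <<'E'
ROUT=np.array([.5635,-.0933,.11]); eyr=np.array([.0695,.9976,0])
def blue(f,boxes=None):
    a=snap('top',f); m=cv2.inRange(cv2.cvtColor(a,cv2.COLOR_BGR2HSV),(105,120,60),(125,255,255))
    n,_,st,c=cv2.connectedComponentsWithStats(m)
    for i in range(1,n):
        if st[i,4]>20: print('blue',c[i],st[i,4],at_z('top',*c[i],.155)[:2])
    return a
E
python3 - <<'E'
from h import *
blue('5t.png')
s=snap('side','5s.png'); cv2.imwrite('pics/5.png',cv2.resize(s[60:340,200:440],None,fx=2,fy=2))
for k in(-.078,0,.078): print(delta(ROUT+k*eyr+[0.002,0,.020]))
E
```

```text
blue [172.6528 196.4028] 72 [0.489  0.2936]
blue [322.5658 264.0921] 76 [ 0.3529 -0.0279]
blue [382.4714 266.2429] 70 [ 0.3508 -0.1548]
(array([0.099 , 0.2861, 0.1213]), np.float64(0.0008549608562138516))
(array([0.0992, 0.2081, 0.1213]), np.float64(0.0008549608562138516))
(array([0.0995, 0.1301, 0.1212]), np.float64(0.0008549608562138516))
```

View pics/5.png

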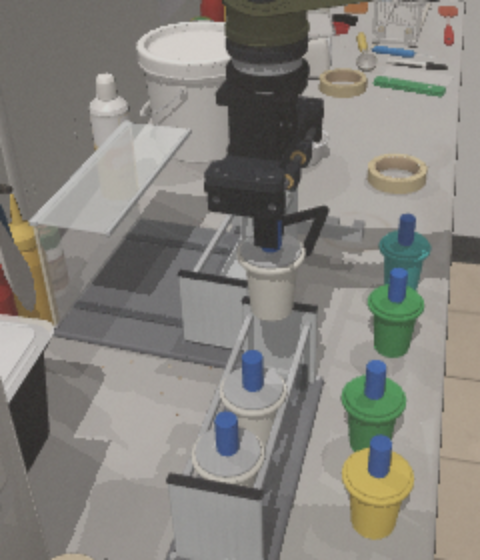

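{"method": "apply_moves", "body": {
  "rows": [
    {"tx": 0.015, "ty": 0.03, "tz": 0, "yaw": 0, "fingers": 0.0},
    {"tx": 0.03, "ty": 0.07, "tz": 0, "yaw": 0, "fingers": 0.0},
    {"tx": 0.045, "ty": 0.11, "tz": 0, "yaw": 0, "fingers": 0.0},
    {"tx": 0.06, "ty": 0.15, "tz": 0, "yaw": 0, "fingers": 0.0},
    {"tx": 0.075, "ty": 0.19, "tz": 0, "yaw": 0, "fingers": 0.0},
    {"tx": 0.09, "ty": 0.23, "tz": 0, "yaw": 0, "fingers": 0.0},
    {"tx": 0.099, "ty": 0.265, "tz": 0, "yaw": 0, "fingers": 0.0},
    {"tx": 0.099, "ty": 0.286, "tz": 0, "yaw": 0, "fingers": 0.0},
    {"tx": 0.099, "ty": 0.286, "tz": 0, "yaw": 0, "fingers": 0.0},
    {"tx": 0.099, "ty": 0.286, "tz": 0, "yaw": 0, "fingers": 0.0}
  ]
}}

```text
time_s: 13.55
ee_pos: [0.561, -0.1698, 0.253]
orientation: [-0.001, 0.999, -0.033, -0.001]
ft_force: [-0.2, 0.1, -2.0]
width: 0.226
gripper_force: 40.0
```

Run:
```python
from h import *
s=status.observe();print(s['width'],s['ft_force'])
print(delta(ROUT-.078*eyr+[0.002,0,.020]))
a=snap('top','6t.png');s=snap('side','6s.png')
cv2.imwrite('pics/6.png',cv2.resize(np.hstack([a[100:300,270:470],s[40:240,240:440]]),None,fx=2,fy=2))
```

```text
0.22581137001778143 [-0.1672  0.0917 -2.0273]
(array([-0.0007,  0.0015,  0.123 ]), np.float64(0.0013536589385562264))
```

View pics/6.png

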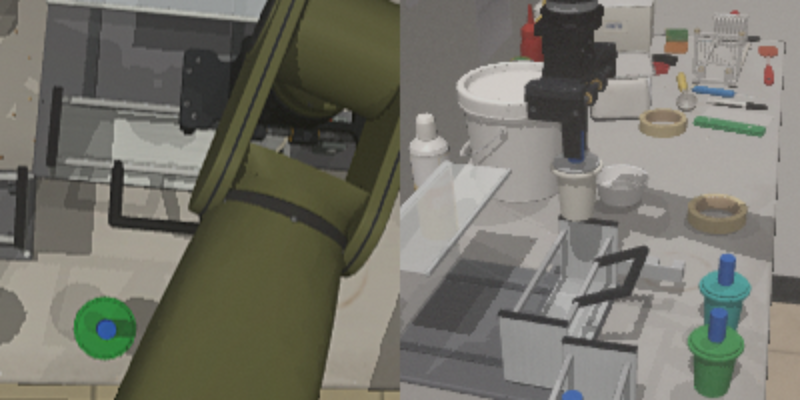

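{"method": "apply_moves", "body": {
  "rows": [
    {"tx": 0, "ty": 0.001, "tz": 0.03, "yaw": 0, "fingers": 0.0},
    {"tx": 0, "ty": 0.001, "tz": 0.05, "yaw": 0, "fingers": 0.0},
    {"tx": 0, "ty": 0.001, "tz": 0.07, "yaw": 0, "fingers": 0.0},
    {"tx": 0, "ty": 0.001, "tz": 0.09, "yaw": 0, "fingers": 0.0},
    {"tx": 0, "ty": 0.001, "tz": 0.105, "yaw": 0, "fingers": 0.0},
    {"tx": 0, "ty": 0.001, "tz": 0.115, "yaw": 0, "fingers": 0.0},
    {"tx": 0, "ty": 0.001, "tz": 0.12, "yaw": 0, "fingers": 0.0},
    {"tx": 0, "ty": 0.001, "tz": 0.12, "yaw": 0, "fingers": 0.0},
    {"tx": 0, "ty": 0.001, "tz": 0.12, "yaw": 0, "fingers": 0.0}
  ]
}}

```text
time_s: 14.78
ee_pos: [0.5619, -0.172, 0.1345]
orientation: [0.0, 0.999, -0.033, 0.001]
ft_force: [-0.0, 0.2, -1.6]
width: 0.227
gripper_force: 40.0
```

{"method": "apply_moves", "body": {
  "rows": [
    {"tx": 0, "ty": 0, "tz": 0.002, "yaw": 0, "fingers": 0.0},
    {"tx": 0, "ty": 0, "tz": 0.005, "yaw": 0, "fingers": 0.0},
    {"tx": 0, "ty": 0, "tz": 0.005, "yaw": 0, "fingers": 0.0}
  ]
}}

```text
time_s: 15.15
ee_pos: [0.562, -0.1719, 0.1295]
orientation: [0.0, 0.999, -0.033, 0.001]
ft_force: [0.6, 0.8, 1.8]
width: 0.23
gripper_force: 4.0
```

{"method": "apply_moves", "body": {
  "rows": [
    {"tx": 0, "ty": 0, "tz": 0, "yaw": 0, "fingers": 0.5},
    {"tx": 0, "ty": 0, "tz": 0, "yaw": 0, "fingers": 0.5},
    {"tx": 0, "ty": 0, "tz": -0.04, "yaw": 0, "fingers": 0.5},
    {"tx": 0, "ty": 0, "tz": -0.085, "yaw": 0, "fingers": 0.5},
    {"tx": -0.01, "ty": -0.06, "tz": -0.085, "yaw": 0, "fingers": 0.5},
    {"tx": -0.03, "ty": -0.12, "tz": -0.085, "yaw": 0, "fingers": 0.5},
    {"tx": -0.05, "ty": -0.18, "tz": -0.085, "yaw": 0, "fingers": 0.5},
    {"tx": -0.07, "ty": -0.24, "tz": -0.085, "yaw": 0, "fingers": 0.5},
    {"tx": -0.09, "ty": -0.3, "tz": -0.085, "yaw": 0, "fingers": 0.5},
    {"tx": -0.1, "ty": -0.36, "tz": -0.085, "yaw": 0, "fingers": 0.5},
    {"tx": -0.1, "ty": -0.36, "tz": -0.085, "yaw": 0, "fingers": 0.5},
    {"tx": -0.1, "ty": -0.36, "tz": -0.085, "yaw": 0, "fingers": 0.5}
  ]
}}

```text
time_s: 16.65
ee_pos: [0.4853, 0.1939, 0.2134]
orientation: [0.0, 0.999, -0.033, -0.0]
ft_force: [0.1, -0.3, -0.8]
width: 0.503
gripper_force: 0.0
```

Run:
```python
from h import *
blue('7t.png'); print('slot',ROUT-.078*eyr)
s=snap('side','7s.png')
m=cv2.inRange(cv2.cvtColor(s,cv2.COLOR_BGR2HSV),(105,120,60),(125,255,255))
n,_,st,c=cv2.connectedComponentsWithStats(m)
for i in range(1,n):
    if st[i,4]>30: print('side',c[i],st[i,4],at_z('side',*c[i],.142))
print(delta([.4828,.2,.128]))
```

```text
blue [389.6526 168.7895] 95 [ 0.5598 -0.1697]
blue [243.3333 258.2037] 54 [0.3619 0.139 ]
blue [322.6324 264.0147] 68 [ 0.353  -0.0281]
blue [382.5833 266.1806] 72 [ 0.3509 -0.1551]
slot [ 0.5581 -0.1711  0.11  ]
side [398.7358 202.4623] 106 [0.3475 0.026  0.142 ]
side [325.485  244.6886] 167 [0.4839 0.2017 0.142 ]
side [387.3611 248.9444] 144 [0.3574 0.1892 0.142 ]
side [312.3174 275.8084] 167 [0.4893 0.2916 0.142 ]
side [389.7381 285.8968] 126 [0.343  0.2871 0.142 ]
(array([-0.0034, -0.0069,  0.0855]), np.float64(-0.0007923212089633591))
```

{"method": "apply_moves", "body": {
  "rows": [
    {"tx": -0.003, "ty": -0.007, "tz": 0, "yaw": 0, "fingers": 0.5},
    {"tx": -0.003, "ty": -0.007, "tz": 0.05, "yaw": 0, "fingers": 0.5},
    {"tx": -0.003, "ty": -0.007, "tz": 0.08, "yaw": 0, "fingers": 0.5},
    {"tx": -0.003, "ty": -0.007, "tz": 0.085, "yaw": 0, "fingers": 0.5},
    {"tx": -0.003, "ty": -0.007, "tz": 0.085, "yaw": 0, "fingers": 0.2},
    {"tx": -0.003, "ty": -0.007, "tz": 0.085, "yaw": 0, "fingers": 0.0},
    {"tx": -0.003, "ty": -0.007, "tz": 0.085, "yaw": 0, "fingers": 0.0},
    {"tx": -0.003, "ty": -0.007, "tz": 0.085, "yaw": 0, "fingers": 0.0}
  ],
  "squeeze": 40
}}

```text
time_s: 17.75
ee_pos: [0.4838, 0.2016, 0.1302]
orientation: [-0.0, 0.999, -0.033, 0.001]
ft_force: [-0.0, -0.4, 4.2]
width: 0.221
gripper_force: 40.0
```

{"method": "apply_moves", "body": {
  "rows": [
    {"tx": 0, "ty": 0, "tz": -0.03, "yaw": 0, "fingers": 0.0},
    {"tx": 0, "ty": 0, "tz": -0.07, "yaw": 0, "fingers": 0.0},
    {"tx": 0, "ty": 0, "tz": -0.11, "yaw": 0, "fingers": 0.0},
    {"tx": 0, "ty": 0, "tz": -0.125, "yaw": 0, "fingers": 0.0},
    {"tx": 0, "ty": 0, "tz": -0.125, "yaw": 0, "fingers": 0.0}
  ]
}}

```text
time_s: 18.38
ee_pos: [0.4831, 0.2013, 0.2538]
orientation: [-0.0, 0.999, -0.033, 0.0]
ft_force: [0.2, -0.6, -2.7]
width: 0.224
gripper_force: 40.0
```

Run:
```python
from h import *
for k in(0,.078): print(delta(ROUT+k*eyr+[0.001,0,.0195]))
```

```text
(array([0.1006, 0.2886, 0.1243]), np.float64(0.0008371695790263534))
(array([0.1009, 0.2106, 0.1243]), np.float64(0.0008371695790263534))
```

{"method": "apply_moves", "body": {
  "rows": [
    {"tx": 0.015, "ty": 0.03, "tz": 0, "yaw": 0, "fingers": 0.0},
    {"tx": 0.03, "ty": 0.07, "tz": 0, "yaw": 0, "fingers": 0.0},
    {"tx": 0.045, "ty": 0.11, "tz": 0, "yaw": 0, "fingers": 0.0},
    {"tx": 0.06, "ty": 0.15, "tz": 0, "yaw": 0, "fingers": 0.0},
    {"tx": 0.075, "ty": 0.19, "tz": 0, "yaw": 0, "fingers": 0.0},
    {"tx": 0.09, "ty": 0.23, "tz": 0, "yaw": 0, "fingers": 0.0},
    {"tx": 0.1, "ty": 0.265, "tz": 0, "yaw": 0, "fingers": 0.0},
    {"tx": 0.1, "ty": 0.287, "tz": 0, "yaw": 0, "fingers": 0.0},
    {"tx": 0.1, "ty": 0.287, "tz": 0, "yaw": 0, "fingers": 0.0},
    {"tx": 0.1, "ty": 0.287, "tz": 0, "yaw": 0, "fingers": 0.0}
  ]
}}

```text
time_s: 19.62
ee_pos: [0.5629, -0.0911, 0.2517]
orientation: [-0.001, 0.999, -0.033, -0.001]
ft_force: [-0.8, 0.2, -2.4]
width: 0.227
gripper_force: 40.0
```

Run:
```python
from h import *
blue('8t.png')
print(delta(ROUT+.001*eyr+[0.001,0,.0195]))
```

```text
blue [390.9211 169.7895] 38 [ 0.5577 -0.1725]
blue [172.9481 196.3377] 77 [0.4892 0.293 ]
blue [241.9296 258.4225] 71 [0.3614 0.1419]
blue [191.8108 264.4865] 74 [0.3468 0.246 ]
(array([0.0018, 0.0015, 0.1227]), np.float64(0.0015030756195984069))
```

{"method": "apply_moves", "body": {
  "rows": [
    {"tx": 0.001, "ty": 0.001, "tz": 0.03, "yaw": 0, "fingers": 0.0},
    {"tx": 0.001, "ty": 0.001, "tz": 0.05, "yaw": 0, "fingers": 0.0},
    {"tx": 0.001, "ty": 0.001, "tz": 0.07, "yaw": 0, "fingers": 0.0},
    {"tx": 0.001, "ty": 0.001, "tz": 0.09, "yaw": 0, "fingers": 0.0},
    {"tx": 0.001, "ty": 0.001, "tz": 0.105, "yaw": 0, "fingers": 0.0},
    {"tx": 0.001, "ty": 0.001, "tz": 0.115, "yaw": 0, "fingers": 0.0},
    {"tx": 0.001, "ty": 0.001, "tz": 0.12, "yaw": 0, "fingers": 0.0},
    {"tx": 0.001, "ty": 0.001, "tz": 0.124, "yaw": 0, "fingers": 0.0},
    {"tx": 0.001, "ty": 0.001, "tz": 0.124, "yaw": 0, "fingers": 0.0}
  ]
}}

```text
time_s: 20.8
ee_pos: [0.5652, -0.093, 0.1304]
orientation: [0.0, 0.999, -0.033, 0.001]
ft_force: [-0.2, -0.5, -1.7]
width: 0.225
gripper_force: 40.0
```

{"method": "apply_moves", "body": {
  "rows": [
    {"tx": 0, "ty": 0, "tz": 0.002, "yaw": 0, "fingers": 0.0},
    {"tx": 0, "ty": 0, "tz": 0.002, "yaw": 0, "fingers": 0.0}
  ]
}}

```text
time_s: 21.05
ee_pos: [0.5659, -0.093, 0.1302]
orientation: [0.0, 0.999, -0.033, 0.002]
ft_force: [-2.7, 1.0, 4.8]
width: 0.223
gripper_force: 40.0
```

{"method": "apply_moves", "body": {
  "rows": [
    {"tx": 0, "ty": 0, "tz": 0, "yaw": 0, "fingers": 0.5},
    {"tx": 0, "ty": 0, "tz": 0, "yaw": 0, "fingers": 0.5},
    {"tx": 0, "ty": 0, "tz": -0.04, "yaw": 0, "fingers": 0.5},
    {"tx": 0, "ty": 0, "tz": -0.085, "yaw": 0, "fingers": 0.5},
    {"tx": -0.01, "ty": -0.06, "tz": -0.085, "yaw": 0, "fingers": 0.5},
    {"tx": -0.03, "ty": -0.12, "tz": -0.085, "yaw": 0, "fingers": 0.5},
    {"tx": -0.05, "ty": -0.18, "tz": -0.085, "yaw": 0, "fingers": 0.5},
    {"tx": -0.07, "ty": -0.24, "tz": -0.085, "yaw": 0, "fingers": 0.5},
    {"tx": -0.09, "ty": -0.3, "tz": -0.085, "yaw": 0, "fingers": 0.5},
    {"tx": -0.1, "ty": -0.36, "tz": -0.085, "yaw": 0, "fingers": 0.5},
    {"tx": -0.103, "ty": -0.378, "tz": -0.085, "yaw": 0, "fingers": 0.5},
    {"tx": -0.103, "ty": -0.378, "tz": -0.085, "yaw": 0, "fingers": 0.5}
  ]
}}

```text
time_s: 22.55
ee_pos: [0.4866, 0.2916, 0.2123]
orientation: [0.0, 0.999, -0.032, -0.0]
ft_force: [0.4, -0.1, 0.3]
width: 0.5
gripper_force: 0.0
```

Run:
```python
from h import *
blue('9t.png'); print('slots',ROUT-.078*eyr,ROUT)
s=snap('side','9s.png')
m=cv2.inRange(cv2.cvtColor(s,cv2.COLOR_BGR2HSV),(105,120,60),(125,255,255))
n,_,st,c=cv2.connectedComponentsWithStats(m)
for i in range(1,n):
    if st[i,4]>30: print('side',c[i],st[i,4],at_z('side',*c[i],.142))
print(delta([.4877,.291,.128]))
```

```text
blue [353.9111 165.3556] 90 [ 0.5654 -0.092 ]
blue [389.8041 168.0722] 97 [ 0.5614 -0.17  ]
blue [241.9865 258.2838] 74 [0.3617 0.1418]
blue [192.7222 264.3444] 90 [0.3471 0.2441]
blue [322.8143 264.3571] 70 [ 0.3523 -0.0285]
blue [381.7045 266.1023] 88 [ 0.3511 -0.1532]
slots [ 0.5581 -0.1711  0.11  ] [ 0.5635 -0.0933  0.11  ]
side [403.0213 174.3085] 94 [ 0.3465 -0.0977  0.142 ]
side [387.3241 248.9517] 145 [0.3574 0.1892 0.142 ]
side [312.4136 277.142 ] 162 [0.4882 0.2949 0.142 ]
side [389.8182 282.6591] 88 [0.3436 0.2792 0.142 ]
(array([ 0.0005, -0.0011,  0.0843]), np.float64(-0.0001588622811500573))
```

{"method": "apply_moves", "body": {
  "rows": [
    {"tx": 0.001, "ty": -0.001, "tz": 0, "yaw": 0, "fingers": 0.5},
    {"tx": 0.001, "ty": -0.001, "tz": 0.05, "yaw": 0, "fingers": 0.5},
    {"tx": 0.001, "ty": -0.001, "tz": 0.08, "yaw": 0, "fingers": 0.5},
    {"tx": 0.001, "ty": -0.001, "tz": 0.084, "yaw": 0, "fingers": 0.5},
    {"tx": 0.001, "ty": -0.001, "tz": 0.084, "yaw": 0, "fingers": 0.2},
    {"tx": 0.001, "ty": -0.001, "tz": 0.084, "yaw": 0, "fingers": 0.0},
    {"tx": 0.001, "ty": -0.001, "tz": 0.084, "yaw": 0, "fingers": 0.0},
    {"tx": 0.001, "ty": -0.001, "tz": 0.084, "yaw": 0, "fingers": 0.0}
  ],
  "squeeze": 40
}}

```text
time_s: 23.65
ee_pos: [0.4888, 0.2923, 0.1302]
orientation: [-0.0, 0.999, -0.033, 0.001]
ft_force: [-0.1, -0.9, 3.6]
width: 0.223
gripper_force: 40.0
```

{"method": "apply_moves", "body": {
  "rows": [
    {"tx": 0, "ty": 0, "tz": -0.03, "yaw": 0, "fingers": 0.0},
    {"tx": 0, "ty": 0, "tz": -0.07, "yaw": 0, "fingers": 0.0},
    {"tx": 0, "ty": 0, "tz": -0.11, "yaw": 0, "fingers": 0.0},
    {"tx": 0, "ty": 0, "tz": -0.125, "yaw": 0, "fingers": 0.0},
    {"tx": 0, "ty": 0, "tz": -0.125, "yaw": 0, "fingers": 0.0}
  ]
}}

```text
time_s: 24.28
ee_pos: [0.4881, 0.2923, 0.254]
orientation: [-0.0, 0.999, -0.033, 0.001]
ft_force: [1.0, -0.3, -1.2]
width: 0.222
gripper_force: 40.0
```

Run:
```python
from h import *
print(delta(ROUT+.078*eyr+[0.0,0.001,.0195]))
```

```text
(array([0.1008, 0.3008, 0.1244]), np.float64(0.0008788916538133573))
```

{"method": "apply_moves", "body": {
  "rows": [
    {"tx": 0.01, "ty": 0.03, "tz": 0, "yaw": 0, "fingers": 0.0},
    {"tx": 0.025, "ty": 0.07, "tz": 0, "yaw": 0, "fingers": 0.0},
    {"tx": 0.04, "ty": 0.11, "tz": 0, "yaw": 0, "fingers": 0.0},
    {"tx": 0.055, "ty": 0.15, "tz": 0, "yaw": 0, "fingers": 0.0},
    {"tx": 0.07, "ty": 0.19, "tz": 0, "yaw": 0, "fingers": 0.0},
    {"tx": 0.085, "ty": 0.23, "tz": 0, "yaw": 0, "fingers": 0.0},
    {"tx": 0.1, "ty": 0.265, "tz": 0, "yaw": 0, "fingers": 0.0},
    {"tx": 0.101, "ty": 0.29, "tz": 0, "yaw": 0, "fingers": 0.0},
    {"tx": 0.101, "ty": 0.3, "tz": 0, "yaw": 0, "fingers": 0.0},
    {"tx": 0.101, "ty": 0.3, "tz": 0, "yaw": 0, "fingers": 0.0},
    {"tx": 0.101, "ty": 0.3, "tz": 0, "yaw": 0, "fingers": 0.0}
  ]
}}

```text
time_s: 25.65
ee_pos: [0.5686, -0.013, 0.2531]
orientation: [-0.0, 0.999, -0.033, -0.0]
ft_force: [0.3, 0.7, -2.4]
width: 0.226
gripper_force: 40.0
```

Run:
```python
from h import *
blue('10t.png'); s=snap('side','10s.png')
print(delta(ROUT+.078*eyr+[0.0,0.001,.0195]),status.observe()['width'])
```

```text
blue [391.0548 167.4658] 73 [ 0.5628 -0.1728]
blue [241.8841 258.3043] 69 [0.3617 0.142 ]
blue [191.8082 264.4932] 73 [0.3468 0.246 ]
blue [381.7093 266.1047] 86 [ 0.3511 -0.1532]
(array([0.0002, 0.0015, 0.124 ]), np.float64(0.002049949187062597)) 0.2243449956148078
```

{"method": "apply_moves", "body": {
  "rows": [
    {"tx": 0, "ty": 0.001, "tz": 0.03, "yaw": 0, "fingers": 0.0},
    {"tx": 0, "ty": 0.001, "tz": 0.05, "yaw": 0, "fingers": 0.0},
    {"tx": 0, "ty": 0.001, "tz": 0.07, "yaw": 0, "fingers": 0.0},
    {"tx": 0, "ty": 0.001, "tz": 0.09, "yaw": 0, "fingers": 0.0},
    {"tx": 0, "ty": 0.001, "tz": 0.105, "yaw": 0, "fingers": 0.0},
    {"tx": 0, "ty": 0.001, "tz": 0.115, "yaw": 0, "fingers": 0.0},
    {"tx": 0, "ty": 0.001, "tz": 0.12, "yaw": 0, "fingers": 0.0},
    {"tx": 0, "ty": 0.001, "tz": 0.125, "yaw": 0, "fingers": 0.0},
    {"tx": 0, "ty": 0.001, "tz": 0.125, "yaw": 0, "fingers": 0.0}
  ]
}}

```text
time_s: 26.88
ee_pos: [0.57, -0.0151, 0.1302]
orientation: [0.0, 0.999, -0.033, 0.002]
ft_force: [0.2, -0.5, 0.2]
width: 0.222
gripper_force: 40.0
```

Seated; release and lift, moving towards the supply side for a clear view.

{"method": "apply_moves", "body": {
  "rows": [
    {"tx": 0, "ty": 0, "tz": 0.001, "yaw": 0, "fingers": 0.0},
    {"tx": 0, "ty": 0, "tz": 0.001, "yaw": 0, "fingers": 0.5},
    {"tx": 0, "ty": 0, "tz": 0, "yaw": 0, "fingers": 0.5},
    {"tx": 0, "ty": 0, "tz": -0.04, "yaw": 0, "fingers": 0.5},
    {"tx": 0, "ty": 0, "tz": -0.085, "yaw": 0, "fingers": 0.5},
    {"tx": -0.03, "ty": -0.06, "tz": -0.085, "yaw": 0, "fingers": 0.5},
    {"tx": -0.05, "ty": -0.12, "tz": -0.085, "yaw": 0, "fingers": 0.5},
    {"tx": -0.07, "ty": -0.18, "tz": -0.085, "yaw": 0, "fingers": 0.5},
    {"tx": -0.09, "ty": -0.24, "tz": -0.085, "yaw": 0, "fingers": 0.5},
    {"tx": -0.1, "ty": -0.28, "tz": -0.085, "yaw": 0, "fingers": 0.5},
    {"tx": -0.1, "ty": -0.28, "tz": -0.085, "yaw": 0, "fingers": 0.5}
  ]
}}

```text
time_s: 28.25
ee_pos: [0.4864, 0.2736, 0.2133]
orientation: [-0.0, 1.0, -0.031, -0.0]
ft_force: [0.3, -0.7, -0.5]
width: 0.499
gripper_force: 0.0
```

Run:
```python
from h import *
a=blue('11t.png'); print('slots',ROUT-.078*eyr,ROUT,ROUT+.078*eyr)
b=snap('side','11s.png')
cv2.imwrite('pics/11.png',cv2.resize(np.hstack([a[130:240,275:465],b[100:210,230:420]]),None,fx=2.1,fy=2.1,interpolation=2))
P=BALL.copy(); P[2]=.114; print(delta(P))
```

```text
blue [318.3294 162.7647] 85 [ 0.5692 -0.0148]
blue [353.8587 165.0978] 92 [ 0.566  -0.0919]
blue [389.7629 167.9278] 97 [ 0.5617 -0.17  ]
blue [241.9861 258.3889] 72 [0.3615 0.1418]
blue [193.6835 263.9873] 79 [0.3479 0.2422]
blue [322.7681 264.3043] 69 [ 0.3524 -0.0284]
blue [381.7356 266.069 ] 87 [ 0.3511 -0.1533]
slots [ 0.5581 -0.1711  0.11  ] [ 0.5635 -0.0933  0.11  ] [ 0.5689 -0.0155  0.11  ]
(array([0.1348, 0.5194, 0.0996]), np.float64(0.001883778879797779))
```

View pics/11.png

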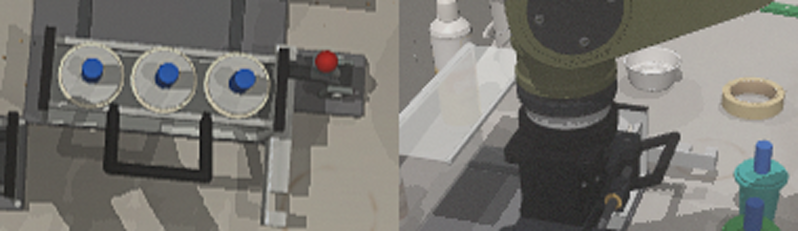

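Run:
```python
from h import *
a=cv2.imread('pics/11t.png'); g=cv2.resize(a[130:220,275:425],None,fx=4,fy=4,interpolation=cv2.INTER_CUBIC)
g=cv2.medianBlur(cv2.cvtColor(g,cv2.COLOR_BGR2GRAY),5)
c=cv2.HoughCircles(g,cv2.HOUGH_GRADIENT,1,100,param1=120,param2=25,minRadius=52,maxRadius=72)
for x,y,r in c[0]:
    P=at_z('top',275+x/4,130+y/4,.116); print(x,y,r,P)
    # rail coords
    d=P-ROUT; print('rail x,y',d@[.9976,-.0695,0],d@eyr)
```

```text
454.5 163.5 60.4 [ 0.5614 -0.1745  0.116 ]
rail x,y 0.0035355793898460236 -0.08115281420059876
312.5 148.5 64.8 [ 0.5679 -0.0944  0.116 ]
rail x,y 0.004517667258625136 -0.0008249675005153995
171.5 142.5 61.5 [ 0.5694 -0.0152  0.116 ]
rail x,y 0.0004613277208285055 0.07831090628919454
```

Run:
```python
from h import *
for f in('7t','9t','11t'):
  a=cv2.imread(f'pics/{f}.png'); g=cv2.resize(a[130:220,275:425],None,fx=4,fy=4,interpolation=cv2.INTER_CUBIC)
  g=cv2.GaussianBlur(cv2.cvtColor(g,cv2.COLOR_BGR2GRAY),(5,5),1)
  c=cv2.HoughCircles(g,cv2.HOUGH_GRADIENT,1,100,param1=80,param2=15,minRadius=63,maxRadius=68)
  for x,y,r in c[0]:
    P=at_z('top',275+x/4,130+y/4,.116); d=P-ROUT; print(f,r,P,'rail x,y',d@[.9976,-.0695,0],d@eyr)
a=cv2.imread('pics/11t.png');cv2.imwrite('pics/11c.png',cv2.resize(a[140:195,290:420],None,fx=6,fy=6,interpolation=2))
```

```text
7t 64.1 [ 0.5608 -0.1739  0.116 ] rail x,y 0.0029157613686363855 -0.08063147574086862
9t 64.1 [ 0.5619 -0.1734  0.116 ] rail x,y 0.003996580766729704 -0.07998805482272282
11t 64.0 [ 0.5662 -0.0945  0.116 ] rail x,y 0.002818985503244085 -0.0009616190079030862
11t 64.0 [ 0.57   -0.0163  0.116 ] rail x,y 0.0011320694967093658 0.0772448088799534
11t 64.1 [ 0.5636 -0.1728  0.116 ] rail x,y 0.00564475597058677 -0.07930369698458849
```

View pics/11c.png

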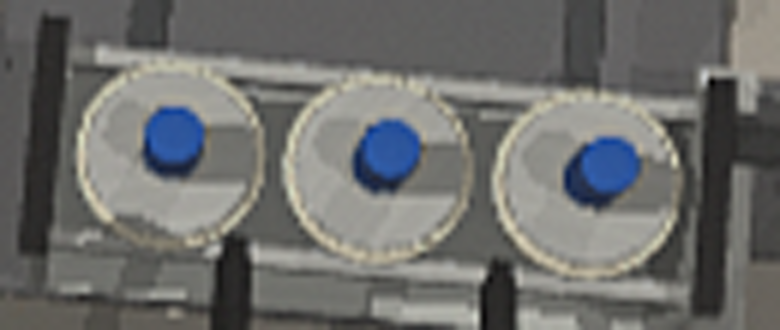

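{"method": "apply_moves", "body": {
  "rows": [
    {"tx": 0.014, "ty": 0.055, "tz": 0, "yaw": 0, "fingers": 0.5},
    {"tx": 0.028, "ty": 0.11, "tz": 0, "yaw": 0, "fingers": 0.5},
    {"tx": 0.042, "ty": 0.165, "tz": 0, "yaw": 0, "fingers": 0.5},
    {"tx": 0.056, "ty": 0.22, "tz": 0, "yaw": 0, "fingers": 0.5},
    {"tx": 0.07, "ty": 0.275, "tz": 0, "yaw": 0, "fingers": 0.5},
    {"tx": 0.084, "ty": 0.33, "tz": 0, "yaw": 0, "fingers": 0.5},
    {"tx": 0.098, "ty": 0.385, "tz": 0, "yaw": 0, "fingers": 0.5},
    {"tx": 0.112, "ty": 0.44, "tz": 0, "yaw": 0, "fingers": 0.5},
    {"tx": 0.126, "ty": 0.495, "tz": 0, "yaw": 0, "fingers": 0.5},
    {"tx": 0.135, "ty": 0.528, "tz": 0, "yaw": 0, "fingers": 0.5},
    {"tx": 0.135, "ty": 0.528, "tz": 0, "yaw": 0, "fingers": 0.5},
    {"tx": 0.135, "ty": 0.528, "tz": 0, "yaw": 0, "fingers": 0.5}
  ]
}}

```text
time_s: 29.85
ee_pos: [0.5865, -0.2652, 0.2133]
orientation: [-0.0, 0.999, -0.034, -0.0]
ft_force: [0.1, 0.3, 0.9]
width: 0.499
gripper_force: 0.0
```

Run:
```python
from h import *
P=BALL-.009*ey; P[2]=.114; print(delta(P))
```

```text
(array([ 0.001 , -0.0002,  0.0993]), np.float64(-0.0007845126897218918))
```

{"method": "apply_moves", "body": {
  "rows": [
    {"tx": 0, "ty": 0, "tz": 0.05, "yaw": 0, "fingers": 0.5},
    {"tx": 0, "ty": 0, "tz": 0.09, "yaw": 0, "fingers": 0.5},
    {"tx": 0, "ty": 0, "tz": 0.1, "yaw": 0, "fingers": 0.5},
    {"tx": 0, "ty": 0, "tz": 0.1, "yaw": 0, "fingers": 0.5},
    {"tx": 0, "ty": 0.02, "tz": 0.1, "yaw": 0, "fingers": 0.5},
    {"tx": 0, "ty": 0.04, "tz": 0.1, "yaw": 0, "fingers": 0.5},
    {"tx": 0, "ty": 0.06, "tz": 0.1, "yaw": 0, "fingers": 0.5},
    {"tx": 0, "ty": 0.08, "tz": 0.1, "yaw": 0, "fingers": 0.5},
    {"tx": 0, "ty": 0.095, "tz": 0.1, "yaw": 0, "fingers": 0.5},
    {"tx": 0, "ty": 0.099, "tz": 0.1, "yaw": 0, "fingers": 0.5},
    {"tx": 0, "ty": 0.099, "tz": 0.1, "yaw": 0, "fingers": 0.5}
  ]
}}

```text
time_s: 31.22
ee_pos: [0.5804, -0.3619, 0.1132]
orientation: [-0.003, 0.999, -0.033, -0.001]
ft_force: [-1.2, 7.4, 3.1]
width: 0.499
gripper_force: 4.2
```

{"method": "apply_moves", "body": {
  "rows": [
    {"tx": 0, "ty": -0.01, "tz": 0, "yaw": 0, "fingers": 0.5},
    {"tx": 0, "ty": -0.01, "tz": -0.05, "yaw": 0, "fingers": 0.5},
    {"tx": 0, "ty": -0.01, "tz": -0.1, "yaw": 0, "fingers": 0.2},
    {"tx": -0.05, "ty": -0.03, "tz": -0.1, "yaw": 0, "fingers": 0},
    {"tx": -0.09, "ty": -0.07, "tz": -0.1, "yaw": 0, "fingers": 0},
    {"tx": -0.13, "ty": -0.11, "tz": -0.1, "yaw": 0, "fingers": 0},
    {"tx": -0.16, "ty": -0.16, "tz": -0.1, "yaw": 0, "fingers": 0},
    {"tx": -0.165, "ty": -0.22, "tz": -0.1, "yaw": 0, "fingers": 0},
    {"tx": -0.165, "ty": -0.27, "tz": -0.1, "yaw": 0, "fingers": 0},
    {"tx": -0.165, "ty": -0.27, "tz": -0.1, "yaw": 0, "fingers": 0},
    {"tx": -0.165, "ty": -0.27, "tz": -0.1, "yaw": 0, "fingers": 0}
  ]
}}

```text
time_s: 32.6
ee_pos: [0.4341, -0.0838, 0.2138]
orientation: [0.001, 0.999, -0.033, 0.0]
ft_force: [-0.2, -0.1, -1.1]
width: 0.005
gripper_force: 0.0
```

Run:
```python
from h import *
lever('12s.png'); a=blue('12t.png')
m=cv2.inRange(cv2.cvtColor(a,cv2.COLOR_BGR2HSV),(0,150,60),(6,255,255)); m[:130]=0;m[190:]=0;m[:,:400]=0;m[:,480:]=0
print('top red',np.argwhere(m)[:,::-1].mean(0) if m.any() else 0)
for q in(.4,.8,1.,1.2): print(q,proj('top',PIV+.09*np.sin(.6-q)*ey+[0,0,.09*np.cos(.6-q)]))
P=HANDLE-(.15+.022)*ex; P[2]=.125; print(P,delta(P))
```

```text
red 6.0 [334.1667 127.8333] (locked 325.4,143.1; .4 328.4,134; 1.2 334.5,128.3)
blue [318.3176 162.6471] 85 [ 0.5694 -0.0148]
blue [353.7826 165.1087] 92 [ 0.566  -0.0917]
blue [389.798  167.9293] 99 [ 0.5617 -0.17  ]
blue [241.9296 258.4225] 71 [0.3614 0.1419]
blue [192.1519 264.4684] 79 [0.3469 0.2453]
blue [380.4    265.7143] 70 [ 0.3518 -0.1504]
top red [467.3377 162.9091]
0.4 [441.8662 159.6874]
0.8 [457.8699 161.1507]
1.0 [464.7433 162.2615]
1.2 [470.4163 163.5525]
[ 0.4422 -0.0849  0.125 ] (array([ 0.0081, -0.0001,  0.0887]), np.float64(-0.000791889455266051))
```

{"method": "apply_moves", "body": {
  "rows": [
    {"tx": 0, "ty": 0, "tz": 0.05, "yaw": 0, "fingers": 0},
    {"tx": 0, "ty": 0, "tz": 0.089, "yaw": 0, "fingers": 0},
    {"tx": 0, "ty": 0, "tz": 0.089, "yaw": 0, "fingers": 0},
    {"tx": 0.008, "ty": 0, "tz": 0.089, "yaw": 0, "fingers": 0},
    {"tx": 0.014, "ty": 0, "tz": 0.089, "yaw": 0, "fingers": 0},
    {"tx": 0.021, "ty": 0, "tz": 0.089, "yaw": 0, "fingers": 0},
    {"tx": 0.029, "ty": 0, "tz": 0.089, "yaw": 0, "fingers": 0},
    {"tx": 0.038, "ty": 0, "tz": 0.089, "yaw": 0, "fingers": 0},
    {"tx": 0.047, "ty": 0, "tz": 0.089, "yaw": 0, "fingers": 0},
    {"tx": 0.056, "ty": 0, "tz": 0.089, "yaw": 0, "fingers": 0},
    {"tx": 0.065, "ty": 0, "tz": 0.089, "yaw": 0, "fingers": 0},
    {"tx": 0.074, "ty": 0, "tz": 0.089, "yaw": 0, "fingers": 0}
  ]
}}

```text
time_s: 34.2
ee_pos: [0.5084, -0.088, 0.1246]
orientation: [-0.0, 0.999, -0.033, -0.0]
ft_force: [-3.3, 0.4, 3.5]
width: 0.004
gripper_force: 1.5
```

{"method": "apply_moves", "body": {
  "rows": [
    {"tx": 0.009, "ty": 0, "tz": 0, "yaw": 0, "fingers": 0},
    {"tx": 0.018, "ty": 0, "tz": 0, "yaw": 0, "fingers": 0},
    {"tx": 0.027, "ty": 0, "tz": 0, "yaw": 0, "fingers": 0},
    {"tx": 0.036, "ty": 0, "tz": 0, "yaw": 0, "fingers": 0},
    {"tx": 0.045, "ty": 0, "tz": 0, "yaw": 0, "fingers": 0},
    {"tx": 0.054, "ty": 0, "tz": 0, "yaw": 0, "fingers": 0},
    {"tx": 0.063, "ty": 0, "tz": 0, "yaw": 0, "fingers": 0},
    {"tx": 0.07, "ty": 0, "tz": 0, "yaw": 0, "fingers": 0},
    {"tx": 0.077, "ty": 0, "tz": 0, "yaw": 0, "fingers": 0},
    {"tx": 0.083, "ty": 0, "tz": 0, "yaw": 0, "fingers": 0},
    {"tx": 0.087, "ty": 0, "tz": 0, "yaw": 0, "fingers": 0}
  ]
}}

```text
time_s: 35.58
ee_pos: [0.595, -0.0939, 0.1246]
orientation: [0.0, 0.999, -0.033, -0.0]
ft_force: [-2.6, 0.1, 1.5]
width: 0.004
gripper_force: 1.4
```

Run:
```python
from h import *
blue('13t.png')
P=HANDLE-.017*ex; P[2]=.125; print(P,delta(P))
```

```text
blue [241.9296 258.4225] 71 [0.3614 0.1419]
blue [191.8667 264.5067] 75 [0.3468 0.2459]
blue [384.9333 266.5333] 30 [ 0.3503 -0.1601]
[ 0.5968 -0.0953  0.125 ] (array([ 0.0019,  0.0012, -0.0004]), np.float64(0.0007616526696280213))
```

Push on until the stop is felt.

{"method": "apply_moves", "body": {
  "rows": [
    {"tx": 0.002, "ty": 0, "tz": 0, "yaw": 0, "fingers": 0},
    {"tx": 0.004, "ty": 0, "tz": 0, "yaw": 0, "fingers": 0},
    {"tx": 0.006, "ty": 0, "tz": 0, "yaw": 0, "fingers": 0},
    {"tx": 0.006, "ty": 0, "tz": 0, "yaw": 0, "fingers": 0}
  ]
}}

```text
time_s: 36.12
ee_pos: [0.5954, -0.0939, 0.1246]
orientation: [-0.0, 0.999, -0.033, -0.007]
ft_force: [-21.8, -0.0, 12.9]
width: 0.006
gripper_force: 10.9
```

{"method": "apply_moves", "body": {
  "rows": [
    {"tx": -0.014, "ty": 0, "tz": 0, "yaw": 0, "fingers": 0},
    {"tx": -0.02, "ty": 0, "tz": -0.05, "yaw": 0, "fingers": 0},
    {"tx": -0.02, "ty": 0, "tz": -0.087, "yaw": 0, "fingers": 0.5},
    {"tx": -0.015, "ty": 0.05, "tz": -0.087, "yaw": 0, "fingers": 0.5},
    {"tx": -0.01, "ty": 0.1, "tz": -0.087, "yaw": 0, "fingers": 0.5},
    {"tx": -0.005, "ty": 0.15, "tz": -0.087, "yaw": 0, "fingers": 0.5},
    {"tx": -0.002, "ty": 0.2, "tz": -0.087, "yaw": 0, "fingers": 0.5},
    {"tx": -0.002, "ty": 0.25, "tz": -0.087, "yaw": 0, "fingers": 0.5},
    {"tx": -0.002, "ty": 0.26, "tz": -0.087, "yaw": 0, "fingers": 0.5},
    {"tx": -0.002, "ty": 0.26, "tz": -0.087, "yaw": 0, "fingers": 0.5},
    {"tx": -0.002, "ty": 0.26, "tz": -0.087, "yaw": 0, "fingers": 0.5}
  ]
}}

```text
time_s: 37.5
ee_pos: [0.5818, -0.3521, 0.2117]
orientation: [-0.0, 0.999, -0.032, 0.0]
ft_force: [0.2, -0.1, 0.5]
width: 0.495
gripper_force: 0.0
```

Run:
```python
from h import *
P=PIV-.046*ey; P[2]=.113
print(P,delta(P))
```

```text
[ 0.5815 -0.3526  0.113 ] (array([-0.0003,  0.0005,  0.0987]), np.float64(0.002115449986662174))
```

{"method": "apply_moves", "body": {
  "rows": [
    {"tx": 0, "ty": 0, "tz": 0.05, "yaw": 0, "fingers": 0.5},
    {"tx": 0, "ty": 0, "tz": 0.09, "yaw": 0, "fingers": 0.5},
    {"tx": 0, "ty": 0, "tz": 0.098, "yaw": 0, "fingers": 0.5},
    {"tx": 0, "ty": 0, "tz": 0.098, "yaw": 0, "fingers": 0.5},
    {"tx": 0, "ty": -0.025, "tz": 0.098, "yaw": 0, "fingers": 0.5},
    {"tx": 0, "ty": -0.05, "tz": 0.098, "yaw": 0, "fingers": 0.5},
    {"tx": 0, "ty": -0.075, "tz": 0.098, "yaw": 0, "fingers": 0.5},
    {"tx": 0, "ty": -0.095, "tz": 0.098, "yaw": 0, "fingers": 0.5},
    {"tx": 0, "ty": -0.104, "tz": 0.098, "yaw": 0, "fingers": 0.5},
    {"tx": 0, "ty": -0.109, "tz": 0.098, "yaw": 0, "fingers": 0.5},
    {"tx": 0, "ty": -0.109, "tz": 0.098, "yaw": 0, "fingers": 0.5}
  ]
}}

```text
time_s: 38.88
ee_pos: [0.5884, -0.2442, 0.1132]
orientation: [-0.001, 0.999, -0.033, -0.0]
ft_force: [-0.7, -1.2, 0.7]
width: 0.5
gripper_force: 0.0
```

{"method": "apply_moves", "body": {
  "rows": [
    {"tx": 0, "ty": -0.003, "tz": 0, "yaw": 0, "fingers": 0.5},
    {"tx": 0, "ty": -0.003, "tz": 0, "yaw": 0, "fingers": 0.5}
  ]
}}

```text
time_s: 39.12
ee_pos: [0.5887, -0.242, 0.1136]
orientation: [-0.0, 0.999, -0.033, -0.0]
ft_force: [0.2, -0.8, -0.4]
width: 0.5
gripper_force: 0.4
```

{"method": "apply_moves", "body": {
  "rows": [
    {"tx": 0, "ty": 0.01, "tz": 0, "yaw": 0, "fingers": 0.5},
    {"tx": 0, "ty": 0.01, "tz": -0.05, "yaw": 0, "fingers": 0.5},
    {"tx": 0, "ty": 0.01, "tz": -0.1, "yaw": 0, "fingers": 0.5},
    {"tx": -0.06, "ty": 0.03, "tz": -0.1, "yaw": 0, "fingers": 0.5},
    {"tx": -0.12, "ty": 0.06, "tz": -0.1, "yaw": 0, "fingers": 0.5},
    {"tx": -0.18, "ty": 0.12, "tz": -0.1, "yaw": 0, "fingers": 0.5},
    {"tx": -0.2, "ty": 0.18, "tz": -0.1, "yaw": 0, "fingers": 0.5},
    {"tx": -0.22, "ty": 0.24, "tz": -0.1, "yaw": 0, "fingers": 0.5},
    {"tx": -0.24, "ty": 0.28, "tz": -0.1, "yaw": 0, "fingers": 0.5},
    {"tx": -0.24, "ty": 0.28, "tz": -0.1, "yaw": 0, "fingers": 0.5}
  ]
}}

```text
time_s: 40.38
ee_pos: [0.3284, -0.5084, 0.2135]
orientation: [0.0, 0.999, -0.036, -0.0]
ft_force: [0.0, 0.4, 0.5]
width: 0.501
gripper_force: 0.0
```

Run:
```python
from h import *
b=lever('14s.png'); a=blue('14t.png')
m=cv2.inRange(cv2.cvtColor(a,cv2.COLOR_BGR2HSV),(0,150,60),(6,255,255)); m[:130]=0;m[190:]=0;m[:,:400]=0;m[:,480:]=0
print('top red (locked 425.1,158.6)',np.argwhere(m)[:,::-1].mean(0) if m.any() else 0)
cv2.imwrite('pics/14.png',cv2.resize(np.hstack([a[50:210,280:470],b[90:250,210:400]]),None,fx=2.1,fy=2.1,interpolation=2))
```

```text
red 0.0 0 (locked 325.4,143.1; .4 328.4,134; 1.2 334.5,128.3)
blue [241.9452 258.3425] 73 [0.3616 0.1419]
blue [192.013  264.4156] 77 [0.347  0.2456]
blue [322.6579 264.1184] 76 [ 0.3528 -0.0281]
blue [381.9765 266.1059] 85 [ 0.3511 -0.1538]
top red (locked 425.1,158.6) [424.2    158.6625]
```

View pics/14.png

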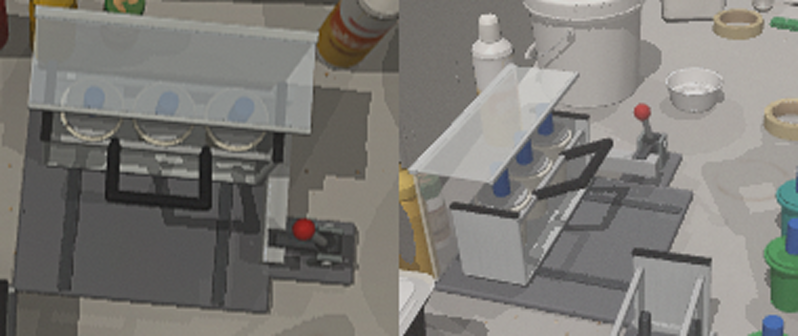

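The picture shows the rail home under the guard with its three pots upright. The lever ball is at its locked pixel (424, 159), and the arm is clear of everything.

```bash
python3 -c "from station import manip; print(manip.job_done())"
```

```text
the job is handed in; nothing more can be done
None
```

I handed the job in at about 40 s; by the last pictures, all three pots hang upright on the rail, which is home under the guard with its lever locked and the arm clear, but no verdict came back.

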